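Clamp the flashlight into its transport saddle

ROBOT

A 7-joint arm with a two-finger parallel gripper is mounted at the origin on the work surface. World frame = base frame: x ahead of the robot, y to its left, z up, the work surface at z = 0. Lengths are in m, angles in rad, forces in N, time in s.
With the tool pointing down it reaches from about 0.4 to 0.85 m from the base axis. Payload 10.4 kg.
Tool frame: the origin (TCP) lies midway between the tips of the shut fingers; the grasp point (between the pads) lies 19 mm behind it (manip.hold_point_z is the distance from the TCP to the grasp point, in m); z points along the fingers, y is the line along which they close (so a half turn about z gives the same grasp; the last joint's range is limited). The gripper opens to 85 mm and grips with 20 to 120 N. Pads are 22 mm wide; open, the fingers measure 114 mm over their backs; the gripper's body (76 mm by 85 mm) begins 54 mm behind the grasp point. The pads swing forward as they close: fully open they stand 13 mm farther back than shut.
Start: joints at [1.323, 0.332, -0.065, 1.46, 0.022, 1.35, -0.088], TCP at [0.139, -0.609, 0.231] pointing down, gripper open.
Joint ranges: [-2.6, 2.6], [-0.5, 2.12], [-1.47, 1.34], [0.16, 2.42], [-1.27, 4.41], [0.06, 2.06], [-2.6, 2.6]. Speed limits (rad/s): [2.22, 2.22, 2.79, 2.79, 3.14, 3.14, 3.14].

INTERFACE

Orientations are given as a unit quaternion [x, y, z, w].
In Python, from workcell import manip, eyes, job gives the robot as it stands.
- The arm moves only by the shell command python3 -m crank 'ROWS' [FORCE]. ROWS is JSON, a list that holds one entry, the list of rows, each a list of 7 numbers: the finger opening in cm, from 0 to 8.54, then the shift along the world's x, y, z in cm, then the turn, a rotation vector about the world's x, y, z in degrees. In form: [[[hand, x, y, z, ax, ay, az], ...]]. A call has 1 to 20 rows; each row shifts and turns the commanded pose from where the row before left it; what a row does not reach is not made up. A row lasts 1/8 s, in which the tool goes at most 62.5 mm and 10.7 degrees, less where a joint would pass 70% of its speed; a pose out of reach is approached as far as the arm can. A call with a gripper value outside its range is refused whole. The fingers move at their own pace and stop on an object; FORCE is the grip in N (left out, the last holds). Time passes only in rows, so rows that do not move let the fingers close. It gives the time, the measured TCP pose, the force, the opening and the grip force at its end, in the units of the state.
- manip.get_obs(): the state, without advancing time (a new reading comes with each control period).
- eyes.camera(name): name is "scene" or "top" or "wrist"; returns (picture, depth): 480x640x3 uint8, red, green, blue; 480x640 float32, m along the optical axis (not along the pixel's ray), 0 where there is no reading.
- eyes.camera_params(name): a dict with "fx", "fy", "cx", "cy" (pixels), "dist" ([k1, k2, p1, p2, k3] as OpenCV has them; the pictures are not rectified), "world_from_camera" (4x4, takes a point from camera to world coordinates); the wrist camera has in their place "hand_eye" (4x4, takes a point from camera to tool coordinates, whose origin is the TCP and whose axes are the flange's). Camera axes: x right, y down, z forward; pixel columns grow to the right and rows downward; lengths in m; the calibration is good to about 2 mm. A picture is of the moment at which its call begins: read the wrist's pose just before it. camera_params takes no time and is no camera call.
- job.hand_in(): hands the job in; it is judged then, once.
The state is a dict: "clock": time; "joint_pos": joint angles; "joint_velocities": joint speeds; "tau": joint torques, N m; "position": TCP position; "ee_rot": TCP orientation; "ft_force": force on the tool from outside, world axes, zero at the start; "torque": the same for the moment, N m; "grip_width": opening from 0.0 (shut) to 1.0 (fully open); "grasp_force": force on a finger pad.
Only numpy, scipy, OpenCV 4.12 (cv2) and the standard library are available. Lean on these libraries where they do the work, as an engineer would, in place of code of your own. Each camera call takes 0.05 s, during which the arm holds its last target. There are 200 camera calls.

TASK

Stow the red flashlight for the drive: lift the sprung clamp bar by its brass tab and turn it aside until it stays up on its sleeve, lay the flashlight gently and level into the two rubber V-blocks, then bring the bar back across the barrel and lower it softly until its rubber foot bears on the barrel with the spring's pull alone. Never let the bar snap down onto the flashlight or force it down, and leave the rest of the kit where it is.

Things in the scene. Friction and masses are not known exactly. Their poses are not given: they have to be found in the camera images.
- torch: Red flashlight, about 0.32 kg, 211 mm long: round barrel 30 mm in diameter and 144 mm long between a hexagonal head and tail cap, both 42 mm across flats. Lies on flats on the 3 mm black mat. Origin: on the axis at mid barrel (21 mm above the mat); x along the axis to the head: cap from -94 to -72, head from 72 to 117 mm. Centre of mass 10 to 20 mm towards the head.
- saddle: Fixed saddle: two rubber 90 degree V-blocks 12 mm wide, at x = -52 and +52 mm; faces rise to 1 mm below the origin, 20 mm to each side. Origin: where the seated flashlight's origin belongs, on its barrel axis, 45 mm above the worktop; x along the barrel (head either way), z up. Head and cap lie outside the blocks, which leaves 12 mm of play along x.
- lay_point (a point): Point on the seated barrel's axis at saddle x = +24 mm, clear of the clamp: best place to hold the barrel when laying it in. Free room for fingers on both sides, 80 mm along x between the blocks and down to the base plate's top, 37 mm below this point. The clamp column stands at saddle x = -32, y = -62 mm; the closed bar crosses the barrel at x = -32 mm.
- clamp_bar: Steel clamp bar with stem, brass tab and rubber foot. Origin: on the column's vertical axis, level with the bar's top face, 74 mm above the worktop when fully down. The bar (16 mm wide, 10 mm thick) runs 70 mm along its own +y: along saddle +y when closed, along saddle -x when turned 90 degrees aside. Spring and weight pull it down: about 7 N at the bottom, 9 N when raised 46 mm.
- clamp_tab (a point): Where to hold the bar: on the column axis, on the upright brass tab, 26 mm above the bar's top face. The tab is a plate 10 mm thick along the bar's y, 30 mm wide along the bar's x, 36 mm tall from the bar's top face (10 mm of it above this point); it turns with the bar. Plain sides, no rim to hook under.
- clamp_end (a point): Underside of the bar's end, on the foot's spindle axis, 62 mm from the column axis. The rubber foot (16 mm in diameter, gives 0.2 mm per newton, 3.5 mm at most) hangs with its underside 12 to 36 mm below this point: how far the spindle is screwed out is not measured and differs every time, so the height at which the foot meets the barrel must be felt.
- clamp_lift (a joint): Height of the bar, m: 0 down, 0.052 upper stop. While closed, a pin on its stem runs in the sleeve's vertical slot. Above 0.046 it is clear and can be turned; past 0.4 rad it can be let down to rest on the sleeve's rim at 0.046. There the foot passes 14 mm or more above a seated barrel, 4 mm or more above its hexagonal ends. Foot on the barrel: 0.006 to 0.031, by spindle.
- clamp_turn (a joint): Turn of the bar, rad, anticlockwise from above: 0 closed across the saddle, pin over its slot; 1.6 turned aside; hard stops at -0.03 and 1.6. Within 0.1 of 0 the pin enters the slot. If the bar is turned back off the rim without being held, it snaps down.
- wand: Silver magnetic powder wand, 150 mm long, 16 mm thick, lying on the mat. Bystander. Origin: centre of its underside.
- jar: Glass dusting jar with a black cap, 52 mm in diameter, 70 mm tall. Bystander. Origin: centre of its underside.
- weight_a: Grey ceramic scale weight, 38 mm in diameter, 45 mm tall. Bystander. Origin: centre of its underside.
- weight_b: Grey ceramic scale weight, 38 mm in diameter, 45 mm tall. Bystander. Origin: centre of its underside.
Mind the look-alikes: they are no part of the job. Of the things like the torch, leave any that is turquoise; of the rest the larger one is meant.

How it is judged:
On the way, in this order (a step that is already met when the one before it is completed fails the run):
1. The clamp bar is lifted and turned aside (by more than 1.2 rad, raised more than 40 mm) (value of joint clamp_turn above 1.2 rad and value of joint clamp_lift above 0.04 m), for 0.2 s.
2. The flashlight lies released and level in both V-blocks while the bar is still aside (value of joint clamp_turn above 1 rad and distance between torch and saddle below 0.015 m and z of torch in the frame of saddle between -0.003 and 0.003 m and angle between the x axis of torch and the x axis of saddle, either way round below 0.06 rad and contact force between torch and the fingers below 0.2 N and linear speed of torch below 0.02 m/s), for 0.2 s.
At the end, for the whole second after the job is handed in: The flashlight lies at rest and level in both V-blocks (its origin within 15 mm of the saddle's, within 3 mm in height, axes within 0.06 rad), the bar is closed over it (turn below 0.15 rad) and its foot presses on the barrel with more than 3 N (value of joint clamp_turn below 0.15 rad and contact force between clamp_bar and torch above 3 N and distance between torch and saddle below 0.015 m and z of torch in the frame of saddle between -0.003 and 0.003 m and angle between the x axis of torch and the x axis of saddle, either way round below 0.06 rad and linear speed of torch below 0.02 m/s); the robot touches nothing.
It fails at once if The bar is snapped or forced onto the flashlight: more than 18 N between them (contact force between clamp_bar and torch above 18 N).
It fails at once if The bar is let go above the saddle and snaps down (closed and falling faster than 0.2 m/s) (value of joint clamp_turn below 0.3 rad and velocity of joint clamp_lift below -0.2 m/s).
It fails at once if The flashlight is dropped or rammed into the saddle: more than 30 N between them (contact force between torch and saddle above 30 N).
It fails at once if Another piece of the kit is moved by more than 20 mm (distance of any of wand, jar, weight_a, weight_b from where it was at the start of the episode above 0.02 m).
It also fails if it takes over 72 s, if anything falls off the work surface, if the arm or the gripper's body presses on something with over 40 N, if the wrist force passes 120 N, or if a joint passes its speed limit or range.

## Working session

There is one attempt and no reset: what is moved stays moved. The work goes in short steps, Python scripts to look and compute and a shell command to move; the robot and the scene stay as the last step left them, time stands still between calls to the robot, and variables do not carry over. Pictures are saved under pics/ and viewed, at most 10 in all, crops included, and the job is handed in when it is done.

```bash
mkdir -p pics; ls
cat > h.py <<'E'
import numpy as np, cv2
from workcell import manip, eyes, job
from scipy.spatial.transform import Rotation as R
def snap(name):
    o=manip.get_obs(); p,d=eyes.camera(name); c=eyes.camera_params(name)
    if 'world_from_camera' in c: T=np.array(c['world_from_camera'])
    else:
        W=np.eye(4); W[:3,:3]=R.from_quat(o['ee_rot']).as_matrix(); W[:3,3]=o['position']; T=W@np.array(c['hand_eye'])
    K=np.array([[c['fx'],0,c['cx']],[0,c['fy'],c['cy']],[0,0,1.]])
    v,u=np.mgrid[0:480,0:640]
    n=cv2.undistortPoints(np.stack([u,v],-1).reshape(-1,1,2).astype(np.float64),K,np.array(c['dist'])).reshape(480,640,2)
    X=np.dstack([n[...,0]*d,n[...,1]*d,d])@T[:3,:3].T+T[:3,3]
    X[d==0]=np.nan
    return p,X
def save(n,p): cv2.imwrite('pics/'+n,cv2.cvtColor(p,cv2.COLOR_RGB2BGR))
E
python3 - <<'E'
from h import *
for n in ('top','scene'):
    p,X=snap(n); save(n+'0.png',p); np.savez('/tmp/'+n,p=p,X=X)
print(manip.get_obs(), manip.hold_point_z)
E
```

```text
pics
{'clock': 0.1, 'joint_pos': array([ 1.32338454,  0.33277127, -0.06469015,  1.46083933,  0.02161832,
        1.34990067, -0.08850772]), 'joint_velocities': array([ 0.00051013, -0.00285589,  0.00014365, -0.00127162,  0.00154206,
        0.00035486,  0.00167048]), 'tau': array([ 1.18500291e-03, -6.26749063e+01,  4.89075633e-02, -3.92435610e+01,
        1.62455812e-02,  6.85770123e-03, -3.57213310e-05]), 'position': array([ 0.13923969, -0.60895727,  0.23062743]), 'ee_rot': array([ 9.93688594e-01,  1.12172208e-01, -1.06485801e-04, -6.02014039e-04]), 'ft_force': array([ 0.78272579,  0.55585469, -0.28030609]), 'torque': array([-0.01275105,  0.06267097, -0.00659073]), 'grasp_force': 0.0, 'grip_width': 0.9990698285609838} 0.0187
```

View pics/top0.png

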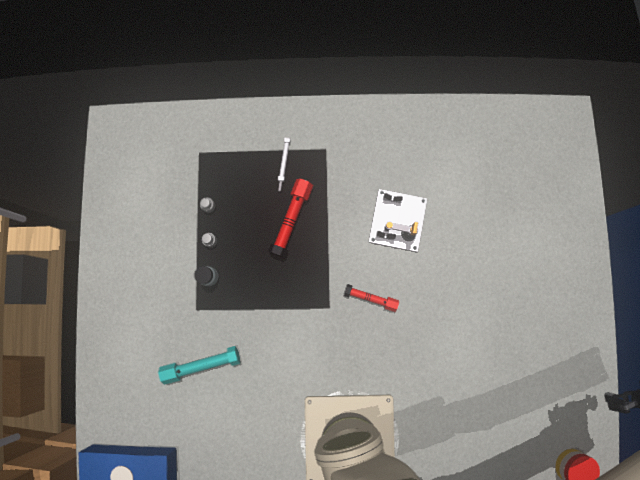

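View pics/scene0.png

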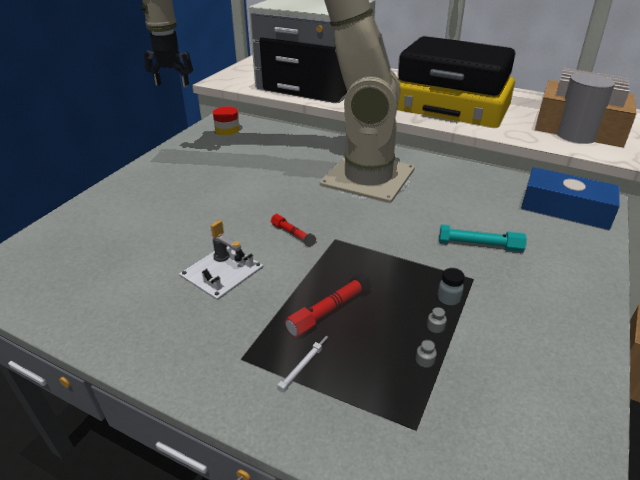

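The top view shows the large red torch on the mat at (292,215), head at (302,188). The saddle plate is at (398,220), with blocks at about (393,198) and (386,236) and the clamp with its brass tab near (410,230). The scene view agrees: small red and turquoise look-alikes lie off the mat.

Run:
```python
from h import *
z=np.load('/tmp/top.npz'); p,X=z['p'],z['X']
hsv=cv2.cvtColor(p,cv2.COLOR_RGB2HSV)
red=((hsv[...,0]<8)|(hsv[...,0]>172))&(hsv[...,1]>130)&(hsv[...,2]>60)
m=np.zeros_like(red); m[170:260,255:325]=1
P=X[red&m]; P=P[~np.isnan(P[:,0])]
c=P[:,:2].mean(0); w,V=np.linalg.eigh(np.cov(P[:,:2].T)); a=V[:,1]
s=(P[:,:2]-c)@a; print('torch',c,a,np.percentile(s,[1,99]),np.percentile(P[:,2],[50,98]), c+a*np.percentile(s,1),c+a*np.percentile(s,99))
for u,v in [(378,191),(426,201),(417,250),(370,242),(398,220),(393,198),(386,236),(283,160),(285,143),(280,188)]: print(u,v,X[v,u].round(4))
yel=(hsv[...,0]>12)&(hsv[...,0]<30)&(hsv[...,1]>120); m[:]=0; m[185:255,365:430]=1
vv,uu=np.nonzero(yel&m); 
for a_,b in zip(uu,vv): print(a_,b,X[b,a_].round(3),end=';')
cv2.imwrite('pics/crop.png',cv2.resize(cv2.cvtColor(p,cv2.COLOR_RGB2BGR)[180:260,360:440],None,fx=7,fy=7,interpolation=2))
```

```text
torch [0.60300165 0.13559879] [-0.92744062  0.37397044] [-0.08437954  0.10108822] [0.03638733 0.04710618] [0.68125867 0.10404333] [0.50924833 0.17340279]
378 191 [ 0.6578 -0.0954  0.0036]
426 201 [ 0.6284 -0.2275 -0.0014]
417 250 [ 0.4925 -0.1946  0.0048]
370 242 [ 0.5168 -0.0683  0.0056]
398 220 [ 0.5751 -0.1462  0.0077]
393 198 [ 0.6321 -0.1325  0.0258]
386 236 [ 0.529  -0.1093  0.0268]
283 160 [0.7472 0.1633 0.019 ]
285 143 [0.7994 0.1582 0.01  ]
280 188 [0.6698 0.1725 0.013 ]
388 223 [ 0.555 -0.109  0.076];389 223 [ 0.555 -0.111  0.079];390 223 [ 0.555 -0.114  0.077];391 223 [ 0.554 -0.116  0.082];414 223 [ 0.548 -0.17   0.107];415 223 [ 0.548 -0.172  0.11 ];416 223 [ 0.548 -0.175  0.11 ];417 223 [ 0.547 -0.177  0.11 ];387 224 [nan nan nan];388 224 [ 0.552 -0.109  0.076];389 224 [ 0.552 -0.111  0.078];390 224 [ 0.552 -0.114  0.075];391 224 [ 0.553 -0.117  0.072];414 224 [ 0.545 -0.17   0.109];415 224 [ 0.545 -0.172  0.109];416 224 [ 0.545 -0.174  0.112];387 225 [ 0.55  -0.107  0.075];388 225 [ 0.55  -0.109  0.075];389 225 [ 0.549 -0.111  0.078];390 225 [ 0.55  -0.114  0.076];391 
[... 505 characters left out ...]
37 -0.171  0.111];416 227 [ 0.538 -0.175  0.107];411 228 [ 0.541 -0.168  0.077];414 228 [ 0.535 -0.169  0.111];415 228 [ 0.535 -0.172  0.108];416 228 [ 0.535 -0.174  0.11 ];411 229 [ 0.538 -0.167  0.078];413 229 [ 0.533 -0.166  0.11 ];414 229 [ 0.532 -0.169  0.111];415 229 [ 0.533 -0.172  0.108];416 229 [ 0.533 -0.174  0.109];411 230 [ 0.535 -0.167  0.081];413 230 [ 0.53  -0.166  0.109];414 230 [ 0.53  -0.168  0.112];415 230 [ 0.53  -0.171  0.108];413 231 [ 0.528 -0.166  0.11 ];414 231 [ 0.528 -0.169  0.108];415 231 [ 0.527 -0.171  0.11 ];416 231 [ 0.528 -0.174  0.108];413 232 [ 0.525 -0.166  0.11 ];414 232 [ 0.525 -0.169  0.107];415 232 [ 0.525 -0.171  0.11 ];416 232 [ 0.525 -0.173  0.111];
```

View pics/crop.png

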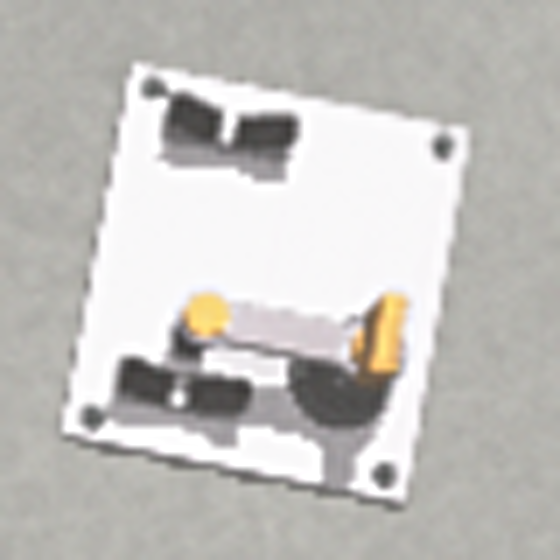

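The crop shows the closed bar running from the tab at about (414,227) in the full image to the spindle at (389,225). The saddle yaw comes out near -12° and the column near (0.537,-0.170). I'll go above the tab and look with the wrist camera.

```bash
python3 -m crank '[[[8.5,3.3,3.65,0,0,0,-2.1],[8.5,3.3,3.65,0,0,0,-2.1],[8.5,3.3,3.65,0,0,0,-2.1],[8.5,3.3,3.65,0,0,0,-2.1],[8.5,3.3,3.65,0,0,0,-2.1],[8.5,3.3,3.65,0,0,0,-2.1],[8.5,3.3,3.65,0,0,0,-2.1],[8.5,3.3,3.65,0,0,0,-2.1],[8.5,3.3,3.65,0,0,0,-2.1],[8.5,3.3,3.65,0,0,0,-2.1],[8.5,3.3,3.65,0,0,0,-2.1],[8.5,3.5,3.65,0,0,0,-2.1],[8.5,0,0,0,0,0,0],[8.5,0,0,0,0,0,0]]]'
python3 - <<'E'
from h import *
p,X=snap('wrist'); save('w1.png',p); np.savez('/tmp/w1',p=p,X=X); o=manip.get_obs(); print(o['joint_pos'].round(2))
E
```

```text
clock: 1.85
position: [0.537, -0.1716, 0.2309]
ee_rot: [0.994, -0.107, -0.001, 0.0]
ft_force: [-0.6, -0.5, -0.5]
grip_width: 0.993
grasp_force: 0.0
[ 0.63  0.23 -0.46  1.61  0.11  1.33 -1.64]
```

View pics/w1.png

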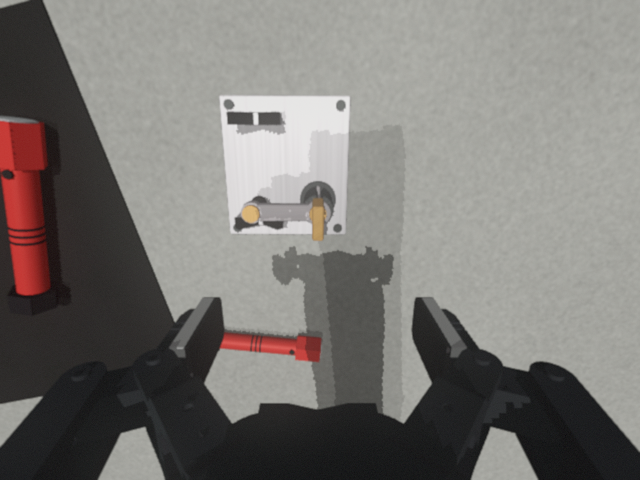

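The wrist view shows the tab at (318,218), the spindle at (250,214), blocks at (255,118) and (258,222), and the torch at left. The plate looks aligned with the tool.

Run:
```python
from h import *
z=np.load('/tmp/w1.npz'); p,X=z['p'],z['X']
hsv=cv2.cvtColor(p,cv2.COLOR_RGB2HSV)
B=np.zeros((480,640),bool);B[190:245,300:335]=1
t=B&(X[...,2]>0.1); P=X[t]; print('tabtop',len(P),np.nanmedian(P,0), np.nanpercentile(P,[2,98],axis=0).round(4)); 
c,s,a=cv2.minAreaRect((P[:,:2]*1000).astype(np.float32)); print(c,s,a)
B[:]=0;B[200:228,238:262]=1
sp=B&(hsv[...,0]>12)&(hsv[...,0]<30)&(hsv[...,1]>110)&(X[...,2]>.05);P=X[sp];print('spindle',len(P),P.mean(0))
# plate
B[:]=0;B[85:245,210:360]=1
pl=B&(abs(X[...,2]-.006)<.006)&(hsv[...,1]<25)&(hsv[...,2]>185);P=X[pl];print('plate z',np.median(P[:,2]));print(cv2.minAreaRect((P[:,:2]*1000).astype(np.float32)))
B[:]=0;B[108:135,222:290]=1
bl=B&(X[...,2]>.025);P=X[bl];print('block far',P.mean(0),np.percentile(P,[2,98],axis=0).round(4));print(cv2.minAreaRect((P[:,:2]*1000).astype(np.float32)))
z=np.load('/tmp/w1.npz')
red=((hsv[...,0]<8)|(hsv[...,0]>172))&(hsv[...,1]>130)&(hsv[...,2]>50)
B[:]=0;B[165:300,0:60]=1
m=red&B&(X[...,2]>.025);P=X[m];c=P[:,:2].mean(0);w,V=np.linalg.eigh(np.cov(P[:,:2].T));a=V[:,1];print('barrel',c,a,np.degrees(np.arctan2(a[1],a[0])),np.percentile((P[:,:2]-c)@a,[1,99]),np.percentile((P[:,:2]-c)@V[:,0],[1,99]))
```

```text
tabtop 434 [ 0.53971937 -0.17123345  0.10960766] [[ 0.5247 -0.1775  0.1026]
 [ 0.5531 -0.1646  0.1111]]
(538.538818359375, -171.00204467773438) (9.292065620422363, 29.621225357055664) 77.56659698486328
spindle 157 [ 0.55208912 -0.11087668  0.07808019]
plate z 0.008086809363128056
((577.4139404296875, -143.85992431640625), (134.3992156982422, 149.123779296875), 77.22754669189453)
block far [ 0.63388861 -0.12821545  0.03564924] [[ 0.6249 -0.1525  0.0256]
 [ 0.6423 -0.1052  0.044 ]]
((633.9778442382812, -128.55850219726562), (50.560401916503906, 11.282783508300781), 77.66896057128906)
barrel [0.57736864 0.14120151] [-0.91944812  0.39321133] 156.84553399686382 [-0.07025955  0.0773761 ] [-0.01668646  0.01179256]
```

```bash
python3 -m crank '[[[5,0.15,0.05,-3,0,0,0],[5,0,0,-3,0,0,0],[5,0,0,-3,0,0,0],[5,0,0,-3,0,0,0],[5,0,0,-2,0,0,0],[4,0,0,-1,0,0,0],[2,0,0,0,0,0,0],[0.5,0,0,0,0,0,0],[0.5,0,0,0,0,0,0],[0.5,0,0,0,0,0,0],[0.5,0,0,0,0,0,0],[0.5,0,0,0,0,0,0]]]' 70
```

```text
clock: 3.4
position: [0.539, -0.1719, 0.0823]
ee_rot: [0.994, -0.108, 0.0, 0.001]
ft_force: [-3.5, -4.8, 6.1]
grip_width: 0.105
grasp_force: 69.6
```

```bash
python3 -m crank '[[[0.3,0,0,0.5,0,0,0],[0.3,0,0,0.8,0,0,0],[0.3,0,0,1,0,0,0],[0.3,0,0,1,0,0,0],[0.3,0,0,1,0,0,0],[0.3,0,0,0.6,0,0,0],[0.3,0,0,0,0,0,0]]]' 80
```

```text
clock: 4.28
position: [0.5389, -0.1718, 0.1301]
ee_rot: [0.994, -0.108, 0.0, 0.001]
ft_force: [3.4, -5.9, -8.7]
grip_width: 0.1
grasp_force: 77.8
```

```bash
python3 -m crank '[[[0.3,0,0,0.15,0,0,0],[0.3,0,0,0,0,0,2],[0.3,0,0,0,0,0,4],[0.3,0,0,0,0,0,4]]]' 80
python3 -m crank '[[[0.3,0,0,0,0,0,6],[0.3,0,0,0,0,0,6],[0.3,0,0,0,0,0,6],[0.3,0,0,0,0,0,6],[0.3,0,0,0,0,0,0]]]'
```

```text
clock: 4.78
position: [0.5389, -0.1719, 0.1312]
ee_rot: [1.0, -0.02, 0.0, 0.001]
ft_force: [3.3, -6.3, -9.2]
grip_width: 0.098
grasp_force: 77.7
clock: 5.4
position: [0.5389, -0.1722, 0.1312]
ee_rot: [0.982, 0.188, 0.0, 0.001]
ft_force: [3.7, -7.3, -10.0]
grip_width: 0.101
grasp_force: 77.8
```

```bash
python3 -m crank '[[[0.3,0,0,0,0,0,6.5],[0.3,0,0,0,0,0,6.5],[0.3,0,0,0,0,0,6.5],[0.3,0,0,0,0,0,6.5],[0.3,0,0,0,0,0,6.5],[0.3,0,0,0,0,0,6.5],[0.3,0,0,0,0,0,6.5],[0.3,0,0,0,0,0,6.5],[0.3,0,0,0,0,0,0]]]'; python3 -m crank '[[[0.3,0,0,-0.1,0,0,0],[0.3,0,0,-0.1,0,0,0],[0.3,0,0,-0.1,0,0,0],[0.3,0,0,0,0,0,0]]]'
```

```text
clock: 6.52
position: [0.5392, -0.1725, 0.1314]
ee_rot: [0.8, 0.6, 0.0, 0.001]
ft_force: [5.6, -7.8, -9.9]
grip_width: 0.098
grasp_force: 77.8
clock: 7.02
position: [0.5391, -0.1725, 0.1284]
ee_rot: [0.801, 0.599, 0.0, 0.001]
ft_force: [5.3, -8.4, -8.7]
grip_width: 0.101
grasp_force: 77.8
```

```bash
python3 -m crank '[[[0.3,0,0,-0.1,0,0,0],[0.3,0,0,-0.05,0,0,0],[0.3,0,0,0,0,0,0]]]'; python3 -m crank '[[[2,0,0,0,0,0,0],[3.5,0,0,0,0,0,0],[3.5,0,0,0,0,0,0],[3.5,0,0,0,0,0,0]]]'
```

```text
clock: 7.4
position: [0.5392, -0.1726, 0.1279]
ee_rot: [0.801, 0.599, -0.0, 0.001]
ft_force: [1.4, -7.3, 0.4]
grip_width: 0.099
grasp_force: 79.4
clock: 7.9
position: [0.5389, -0.1705, 0.1273]
ee_rot: [0.8, 0.6, 0.0, -0.0]
ft_force: [-0.1, 0.5, 0.7]
grip_width: 0.407
grasp_force: 0.0
```

```bash
python3 -m crank '[[[4,0,0,5,0,0,0],[8.5,0,0,5,0,0,0],[8.5,0.48,2.53,0,0,0,6.9],[8.5,0.48,2.53,0,0,0,6.9],[8.5,0.48,2.53,0,0,0,6.9],[8.5,0.48,2.53,0,0,0,6.9],[8.5,0.48,2.53,0,0,0,6.9],[8.5,0.48,2.53,0,0,0,6.9],[8.5,0.48,2.53,0,0,0,6.9],[8.5,0.48,2.53,0,0,0,6.9],[8.5,0.48,2.53,0,0,0,6.9],[8.5,0.48,2.53,0,0,0,6.9],[8.5,0.48,2.53,0,0,0,6.9],[8.5,0.48,2.53,0,0,0,6.9],[8.5,0,0,0,0,0,0],[8.5,0,0,0,0,0,0]]]'
python3 - <<'E'
from h import *
p,X=snap('wrist'); save('w2.png',p); np.savez('/tmp/w2',p=p,X=X); o=manip.get_obs(); print(o['joint_pos'].round(2))
hsv=cv2.cvtColor(p,cv2.COLOR_RGB2HSV)
red=((hsv[...,0]<8)|(hsv[...,0]>172))&(hsv[...,1]>130)&(hsv[...,2]>50)
m=red&(X[...,2]>.028)&(X[...,1]>0.03)
P=X[m]
h=np.array([.9195,-.393])
for _ in range(3):
    c=P[:,:2].mean(0);w,V=np.linalg.eigh(np.cov(P[:,:2].T));h=V[:,1]*np.sign(V[0,1]);n=np.array([-h[1],h[0]])
s=(P[:,:2]-c)@h;l=(P[:,:2]-c)@n
print(c,np.degrees(np.arctan2(h[1],h[0])),np.percentile(s,[.5,99.5]))
for a in np.arange(-.1,.13,.01):
    k=abs(s-a)<.004
    if k.sum()>5: print(round(a,3),k.sum(),np.percentile(l[k],[2,50,98]).round(4),np.percentile(P[k,2],95).round(4))
E
```

```text
clock: 9.9
position: [0.5965, 0.1321, 0.2272]
ee_rot: [0.205, 0.979, -0.0, -0.0]
ft_force: [-0.1, -0.4, -0.1]
grip_width: 1.001
grasp_force: 0.0
[ 0.45  0.48 -1.01  1.47  0.41  1.42  0.59]
[0.59570504 0.14156287] -21.77045819605575 [-0.09432758  0.0935845 ]
-0.09 269 [-0.0138 -0.0004  0.0141] 0.0394
-0.08 259 [-0.0133  0.0002  0.0139] 0.0398
-0.07 248 [-0.0136  0.0004  0.0138] 0.0395
-0.06 243 [-0.014   0.0005  0.0136] 0.0396
-0.05 242 [-0.0135 -0.0006  0.0135] 0.0393
-0.04 232 [-0.0139  0.      0.0134] 0.0395
-0.03 192 [-0.0134 -0.0002  0.0143] 0.0395
-0.02 186 [-0.0136  0.0005  0.0141] 0.0393
-0.01 213 [-0.0138  0.0003  0.0139] 0.0397
-0.0 204 [-0.0134  0.0001  0.0138] 0.0397
0.01 208 [-0.0138 -0.0002  0.0136] 0.0395
0.02 192 [-0.0132  0.0005  0.0135] 0.0394
0.03 192 [-0.0135  0.0003  0.0134] 0.0396
0.04 152 [-0.0138 -0.001   0.0133] 0.0399
0.05 337 [-0.0197  0.0006  0.0197] 0.0458
0.06 268 [-0.0202 -0.0006  0.0207] 0.0462
0.07 264 [-0.0205  0.0002  0.0207] 0.046
0.08 255 [-0.021  -0.0001  0.0206] 0.0459
0.09 253 [-0.0213 -0.0003  0.0205] 0.0459
```

View pics/w2.png

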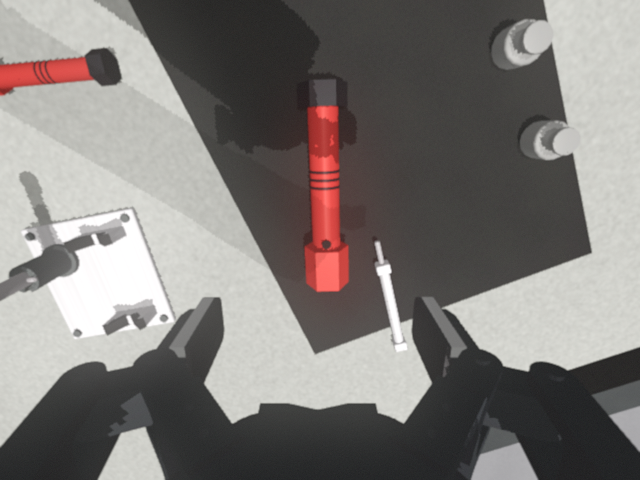

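```bash
python3 -m crank '[[[6,-0.1,0.95,-4,0,0,1.9],[6,0,0,-4,0,0,0],[6,0,0,-4,0,0,0],[6,0,0,-4,0,0,0],[6,0,0,-3,0,0,0],[6,0,0,-2,0,0,0],[6,0,0,-1.1,0,0,0],[6,0,0,0,0,0,0],[4,0,0,0,0,0,0],[2,0,0,0,0,0,0],[2,0,0,0,0,0,0],[2,0,0,0,0,0,0],[2,0,0,0,0,0,0],[2,0,0,0,0,0,0]]]' 40
```

```text
clock: 11.7
position: [0.5961, 0.1424, 0.0075]
ee_rot: [0.188, 0.982, 0.0, 0.001]
ft_force: [-1.5, -2.1, 7.5]
grip_width: 0.334
grasp_force: 39.2
```

```bash
python3 -m crank '[[[2,0,0,1,0,0,0],[2,0,0,2.5,0,0,0],[2,0,0,3.5,0,0,0],[2,0,0,2.7,0,0,0],[2,0.1,-2.4,0,0,0,0.85],[2,0.1,-2.4,0,0,0,0.85],[2,0.1,-2.4,0,0,0,0.85],[2,0.1,-2.4,0,0,0,0.85],[2,0.1,-2.4,0,0,0,0.85],[2,0.1,-2.4,0,0,0,0.85],[2,0.1,-2.4,0,0,0,0.85],[2,0.1,-2.4,0,0,0,0.85],[2,0.1,-2.4,0,0,0,0.85],[2,0.1,-2.4,0,0,0,0.85],[2,0.05,-2.5,0,0,0,0.8],[2,0,0,0,0,0,0],[2,0,0,0,0,0,0],[2,0,0,0,0,0,0]]]'
python3 - <<'E'
from h import *
p,X=snap('wrist'); save('w3.png',p); np.savez('/tmp/w3',p=p,X=X)
E
```

```text
clock: 13.95
position: [0.606, -0.1213, 0.1039]
ee_rot: [0.107, 0.994, 0.0, 0.0]
ft_force: [0.1, 0.5, -3.6]
grip_width: 0.334
grasp_force: 40.1
```

View pics/w3.png

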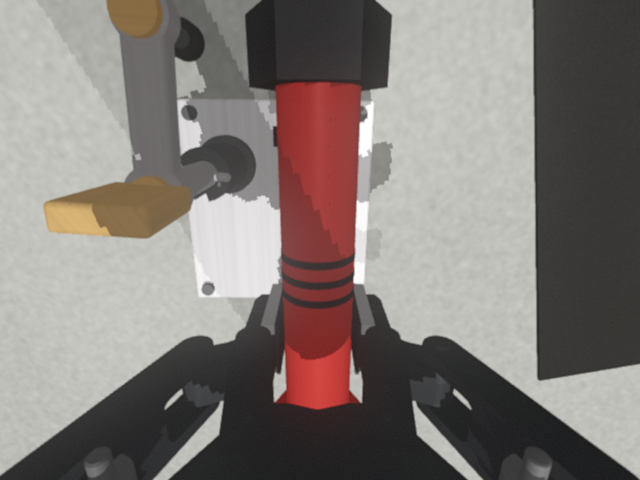

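The wrist view shows the barrel held between the pads with the cap boundary at row 84, hanging over the plate. The bar stays aside at left, tab at (120,208). I'll check pitch, lateral offset and x offset from depth.

Run:
```python
from h import *
z=np.load('/tmp/w3.npz'); p,X=z['p'],z['X']
hsv=cv2.cvtColor(p,cv2.COLOR_RGB2HSV)
B=np.zeros((480,640),bool);B[60:340,270:370]=1
red=((hsv[...,0]<8)|(hsv[...,0]>172))&(hsv[...,1]>110)&(hsv[...,2]>30)&B&(X[...,2]>.08)
O=np.array([.5831,-.1173]);x=np.array([.9767,-.2147]);y=np.array([.2147,.9767])
P=X[red];S=np.c_[(P[:,:2]-O)@x,(P[:,:2]-O)@y,P[:,2]]
print('x range',np.percentile(S[:,0],[.3,99.7]))
for a in np.arange(-.07,.03,.01):
    k=abs(S[:,0]-a)<.005
    if k.sum()>20: 
        q=S[k]; print(a.round(2),np.percentile(q[:,2],[80,97]).round(4),np.percentile(q[:,1],[2,98]).round(4),np.median(q[q[:,2]>np.percentile(q[:,2],85),1]).round(4))
```

```text
x range [-0.07122921  0.02537402]
-0.07 [0.1351 0.1362] [-0.012   0.0152] 0.0016
-0.06 [0.1351 0.1361] [-0.0118  0.015 ] 0.0016
-0.05 [0.1352 0.136 ] [-0.012   0.0149] 0.0017
-0.04 [0.1351 0.136 ] [-0.0117  0.0149] 0.0014
-0.03 [0.1351 0.136 ] [-0.0117  0.0148] 0.0017
-0.02 [0.1351 0.136 ] [-0.0115  0.0149] 0.0017
-0.01 [0.1351 0.136 ] [-0.0114  0.0148] 0.0018
0.0 [0.1351 0.1359] [-0.0114  0.0149] 0.0014
0.01 [0.1351 0.136 ] [-0.0116  0.0152] 0.0018
0.02 [0.135  0.1358] [-0.0119  0.0154] 0.0019
```

```bash
python3 -m crank '[[[2,-0.05,-0.15,-1.5,0,0,0],[2,0,0,-2,0,0,0],[2,0,0,-2,0,0,0],[2,0,0,-1,0,0,0],[2,0,0,-0.4,0,0,0],[2,0,0,-0.2,0,0,0],[2,0,0,0,0,0,0]]]'; python3 -m crank '[[[2,0,0,-0.1,0,0,0],[2,0,0,-0.1,0,0,0],[2,0,0,-0.1,0,0,0],[2,0,0,0,0,0,0]]]'
```

```text
clock: 14.88
position: [0.6057, -0.1242, 0.0327]
ee_rot: [0.107, 0.994, 0.0, 0.0]
ft_force: [0.9, 0.5, -2.3]
grip_width: 0.336
grasp_force: 40.1
clock: 15.38
position: [0.6055, -0.1241, 0.0294]
ee_rot: [0.107, 0.994, 0.0, 0.0]
ft_force: [0.9, 0.6, -2.7]
grip_width: 0.336
grasp_force: 40.3
```

```bash
python3 -m crank '[[[2,0.03,0.12,0,0,0,0],[2,0,0,-0.05,0,0,0],[2,0,0,-0.05,0,0,0],[2,0,0,0,0,0,0]]]'; python3 -m crank '[[[2,0,0,-0.05,0,0,0],[2,0,0,-0.05,0,0,0],[2,0,0,0,0,0,0]]]'
```

```text
clock: 15.88
position: [0.6059, -0.1233, 0.0286]
ee_rot: [0.107, 0.994, -0.0, 0.0]
ft_force: [-1.3, 0.0, 1.8]
grip_width: 0.338
grasp_force: 40.6
clock: 16.25
position: [0.606, -0.1234, 0.0284]
ee_rot: [0.108, 0.994, -0.0, 0.0]
ft_force: [-4.7, -1.9, 10.1]
grip_width: 0.338
grasp_force: 41.5
```

```bash
python3 -m crank '[[[2,0,0,0.08,0,0,0],[3,0,0,0,0,0,0],[4,0,0,0,0,0,0],[5.5,0,0,0,0,0,0],[6,0,0,0,0,0,0],[6,0,0,3,0,0,0],[6,0,0,5,0,0,0],[6,0,0,5,0,0,0],[6,0,0,2,0,0,0],[6,0,0,0,0,0,0]]]'
python3 - <<'E'
from h import *
print(manip.get_obs()['position'])
p,X=snap('wrist'); save('w4.png',p); np.savez('/tmp/w4',p=p,X=X)
hsv=cv2.cvtColor(p,cv2.COLOR_RGB2HSV)
O=np.array([.5831,-.1173]);x=np.array([.9767,-.2147]);y=np.array([.2147,.9767])
red=((hsv[...,0]<8)|(hsv[...,0]>172))&(hsv[...,1]>110)&(hsv[...,2]>30)
S=np.dstack([(X[...,:2]-O)@x,(X[...,:2]-O)@y,X[...,2]])
S=S[red&(S[...,2]>.03)&(abs(S[...,1])<.04)&(abs(S[...,0])<.15)]
print('x range',np.percentile(S[:,0],[.3,99.7]))
for a in np.arange(-.07,.13,.02):
    k=abs(S[:,0]-a)<.005
    if k.sum()>20:
        q=S[k]; print(a.round(2),np.percentile(q[:,2],[80,97]).round(4),np.percentile(q[:,1],[2,98]).round(4))
E
```

```text
clock: 17.5
position: [0.6063, -0.123, 0.1791]
ee_rot: [0.107, 0.994, -0.0, 0.001]
ft_force: [0.7, -0.1, -0.7]
grip_width: 0.701
grasp_force: 0.0
[ 0.60631267 -0.12295458  0.17912685]
x range [-0.07064983  0.11680596]
-0.07 [0.0598 0.0653] [-0.0136  0.0137]
-0.05 [0.0596 0.0608] [-0.0141  0.014 ]
-0.03 [0.0597 0.0606] [-0.0129  0.0128]
-0.01 [0.0597 0.0609] [-0.0131  0.013 ]
0.01 [0.0598 0.0607] [-0.0134  0.0134]
0.03 [0.0596 0.0607] [-0.0137  0.0137]
0.05 [0.0596 0.0605] [-0.014   0.0141]
0.07 [0.0625 0.0666] [-0.0211  0.0199]
0.09 [0.0663 0.067 ] [-0.0222  0.0213]
0.11 [0.0663 0.067 ] [-0.0227  0.0218]
```

View pics/w4.png

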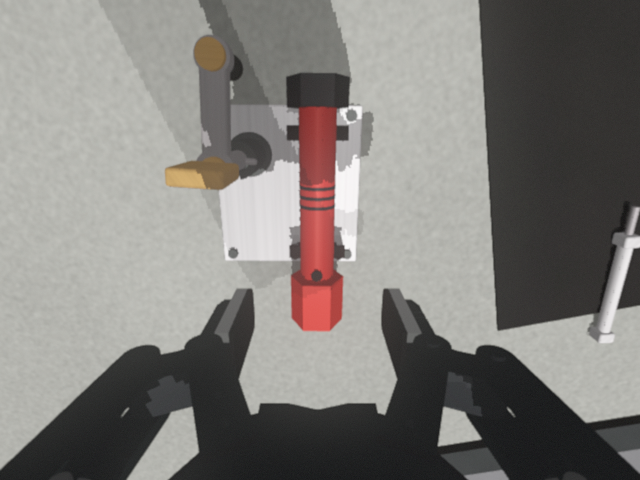

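The torch is seated level: barrel top at 60 mm, centred, ends matching. The tab is at (200,175) with the bar aside. I'll measure the tab.

Run:
```python
from h import *
z=np.load('/tmp/w4.npz'); p,X=z['p'],z['X']
B=np.zeros((480,640),bool);B[140:200,150:260]=1
P=X[B&(X[...,2]>.145)&(X[...,2]<.17)];print(len(P),np.percentile(P,[2,50,98],axis=0).round(4),cv2.minAreaRect((P[:,:2]*1000).astype(np.float32)))
```

```text
1354 [[ 0.5306 -0.1841  0.1462]
 [ 0.5378 -0.1694  0.155 ]
 [ 0.5452 -0.1561  0.1566]] ((538.29052734375, -170.68309020996094), (30.03182029724121, 10.437931060791016), 73.62126922607422)
```

```bash
python3 -m crank '[[[6,0,0,1,0,0,0],[5,-0.57,-0.4,0,0,0,-7.84],[5,-0.57,-0.4,0,0,0,-7.84],[5,-0.57,-0.4,0,0,0,-7.84],[5,-0.57,-0.4,0,0,0,-7.84],[5,-0.57,-0.4,0,0,0,-7.84],[5,-0.57,-0.4,0,0,0,-7.84],[5,-0.57,-0.4,0,0,0,-7.84],[5,-0.57,-0.4,0,0,0,-7.84],[5,-0.57,-0.4,0,0,0,-7.84],[5,-0.57,-0.4,0,0,0,-7.84],[5,-0.57,-0.4,0,0,0,-7.84],[5,-0.57,-0.4,0,0,0,-7.84],[5,0,0,0,0,0,0]]]'
```

```text
clock: 19.3
position: [0.5368, -0.1713, 0.1876]
ee_rot: [0.801, 0.599, -0.0, -0.0]
ft_force: [1.5, -0.6, 0.2]
grip_width: 0.59
grasp_force: 0.0
```

```bash
python3 -m crank '[[[5,0.15,0.05,-2,0,0,0],[5,0,0,-2,0,0,0],[5,0,0,-1.5,0,0,0],[5,0,0,-0.5,0,0,0],[3,0,0,0,0,0,0],[1.5,0,0,0,0,0,0],[0.3,0,0,0,0,0,0],[0.3,0,0,0,0,0,0],[0.3,0,0,0,0,0,0],[0.3,0,0,0,0,0,0]]]' 80
```

```text
clock: 20.55
position: [0.5397, -0.1707, 0.1289]
ee_rot: [0.801, 0.599, 0.001, 0.001]
ft_force: [5.9, -1.0, 4.2]
grip_width: 0.103
grasp_force: 79.2
```

```bash
python3 -m crank '[[[0.3,-0.1,0,0.1,0,0,0],[0.3,0,0,0.2,0,0,0],[0.3,0,0,0,0,0,0],[0.3,0,0,0,0,0,0]]]';python3 -m crank '[[[0.3,0,0,0,0,0,-4],[0.3,0,0,0,0,0,-7],[0.3,0,0,0,0,0,-7],[0.3,0,0,0,0,0,-7],[0.3,0,0,0,0,0,-7],[0.3,0,0,0,0,0,-7],[0.3,0,0,0,0,0,-6],[0.3,0,0,0,0,0,0]]]'
```

```text
clock: 21.05
position: [0.5396, -0.1707, 0.1311]
ee_rot: [0.801, 0.599, 0.002, 0.001]
ft_force: [14.8, -1.7, -8.6]
grip_width: 0.102
grasp_force: 77.9
clock: 22.05
position: [0.5404, -0.1713, 0.1315]
ee_rot: [0.969, 0.246, 0.003, 0.001]
ft_force: [17.8, -4.7, -8.9]
grip_width: 0.103
grasp_force: 77.9
```

```bash
python3 -m crank '[[[0.3,0.18,-0.05,0,0,0,0],[0.3,0,0,0,0,0,-7],[0.3,0,0,0,0,0,-7],[0.3,0,0,0,0,0,-6],[0.3,0,0,0,0,0,0]]]';python3 -m crank '[[[0.3,0,0,0,0,0,-6],[0.3,0,0,0,0,0,-6],[0.3,0,0,0,0,0,-5],[0.3,0,0,0,0,0,-4],[0.3,0,0,0,0,0,0],[0.3,0,0,0,0,0,0]]]'
```

```text
clock: 22.68
position: [0.5407, -0.1718, 0.1307]
ee_rot: [0.997, 0.074, 0.001, 0.0]
ft_force: [12.4, -5.1, -8.2]
grip_width: 0.096
grasp_force: 78.0
clock: 23.42
position: [0.5407, -0.1723, 0.1307]
ee_rot: [0.994, -0.109, 0.001, 0.0]
ft_force: [12.0, -7.3, -9.2]
grip_width: 0.105
grasp_force: 78.1
```

```bash
python3 -c "
from h import *
o=manip.get_obs();print(o['torque'],R.from_quat(o['ee_rot']).as_matrix()[:,0])"
```

```text
[-1.25775117 -2.54817299 -0.03473076] [ 0.97644195 -0.21575965  0.00298054]
```

```bash
python3 -m crank '[[[0.3,0.12,-0.08,0,0,0,0],[0.3,0,0,0,0,0,0],[0.3,0,0,0,0,0,0]]]'
```

```text
clock: 23.8
position: [0.5408, -0.1723, 0.1301]
ee_rot: [0.994, -0.108, -0.0, 0.0]
ft_force: [8.0, -3.0, -9.8]
grip_width: 0.096
grasp_force: 78.2
```

```bash
python3 -m crank '[[[0.3,0.12,-0.04,0,0,0,0],[0.3,0,0,-0.3,0,0,0],[0.3,0,0,-0.3,0,0,0],[0.3,0,0,-0.3,0,0,0],[0.3,0,0,-0.3,0,0,0],[0.3,0,0,-0.2,0,0,0],[0.3,0,0,0,0,0,0]]]'; python3 -m crank '[[[0.3,0,0,-0.15,0,0,0],[0.3,0,0,-0.1,0,0,0],[0.3,0,0,0,0,0,0]]]'
```

```text
clock: 24.68
position: [0.541, -0.1723, 0.1164]
ee_rot: [0.994, -0.108, -0.001, 0.0]
ft_force: [-4.0, -2.5, -8.2]
grip_width: 0.102
grasp_force: 78.2
clock: 25.05
position: [0.541, -0.1723, 0.114]
ee_rot: [0.994, -0.108, -0.001, 0.0]
ft_force: [-5.5, -2.9, -8.1]
grip_width: 0.1
grasp_force: 78.2
```

```bash
cat > ok.py <<'E'
import sys
from workcell import manip
o=manip.get_obs(); print(o['clock'],o['position'].round(4),o['ft_force'].round(1)); sys.exit(0 if o['ft_force'][2]<-6.3 else 1)
E
(python3 -m crank '[[[0.3,0.0,0,-0.1,0,0,0],[0.3,0,0,-0.05,0,0,0],[0.3,0,0,0,0,0,0]]]' && python3 ok.py && python3 -m crank '[[[0.3,0,0,-0.1,0,0,0],[0.3,0,0,-0.05,0,0,0],[0.3,0,0,0,0,0,0]]]' && python3 ok.py && python3 -m crank '[[[0.3,0,0,-0.1,0,0,0],[0.3,0,0,-0.05,0,0,0],[0.3,0,0,0,0,0,0]]]' && python3 ok.py && python3 -m crank '[[[0.3,0,0,-0.1,0,0,0],[0.3,0,0,-0.05,0,0,0],[0.3,0,0,0,0,0,0]]]' && python3 ok.py && python3 -m crank '[[[0.3,0,0,-0.1,0,0,0],[0.3,0,0,-0.05,0,0,0],[0.3,0,0,0,0,0,0]]]' && python3 ok.py) | grep '^[0-9]'
```

```text
25.425 [ 0.541  -0.1723  0.1126] [-5.4 -2.1 -7.6]
25.8 [ 0.541  -0.1724  0.1116] [-7.2 -2.1 -2.5]
```

```bash
python3 -m crank '[[[0.3,0.06,0.02,0,0,0,0],[0.3,0,0,-0.03,0,0,0],[0.3,0,0,0,0,0,0]]]'; python3 -m crank '[[[0.3,-0.1,0,-0.03,0,0,0],[0.3,0,0,0,0,0,0]]]'
```

```text
clock: 26.18
position: [0.5411, -0.1724, 0.1112]
ee_rot: [0.994, -0.108, -0.002, 0.0]
ft_force: [-10.0, -3.0, -1.7]
grip_width: 0.1
grasp_force: 79.3
clock: 26.42
position: [0.541, -0.1724, 0.1113]
ee_rot: [0.994, -0.108, -0.001, 0.0]
ft_force: [-6.4, -3.2, -2.6]
grip_width: 0.1
grasp_force: 79.2
```

```bash
python3 -m crank '[[[0.3,-0.06,-0.03,-0.04,0,0,0],[0.3,0,0,0,0,0,0],[0.3,0,0,-0.04,0,0,0],[0.3,0,0,0,0,0,0]]]'
```

```text
clock: 26.92
position: [0.541, -0.1724, 0.1108]
ee_rot: [0.994, -0.108, 0.0, 0.0]
ft_force: [-5.4, -1.9, -0.4]
grip_width: 0.104
grasp_force: 79.5
```

```bash
python3 -m crank '[[[0.8,0,0,0,0,0,0],[1.3,0,0,0,0,0,0],[2.5,0,0,0,0,0,0],[4,0,0,0,0,0,0],[5,0,0,0,0,0,0],[5,0,0,2,0,0,0],[5,0,0,4,0,0,0],[5,0,0,4,0,0,0],[5,0,0,3,0,0,0],[5,0,0,0,0,0,0]]]'
python3 - <<'E'
from h import *
p,X=snap('wrist'); save('w5.png',p)
hsv=cv2.cvtColor(p,cv2.COLOR_RGB2HSV)
O=np.array([.5831,-.1173]);x=np.array([.9767,-.2147]);y=np.array([.2147,.9767])
S=np.dstack([(X[...,:2]-O)@x,(X[...,:2]-O)@y,X[...,2]])
q=S[(abs(S[...,0]+.032)<.01)&(S[...,1]>-.05)&(S[...,1]<.02)&(S[...,2]>.07)];
for a in (-.04,-.02,-.005): print(a,np.median(q[abs(q[:,1]-a)<.004],0))
t=S[(abs(S[...,0]+.032)<.03)&(abs(S[...,1]+.062)<.01)&(S[...,2]>.11)];print(np.percentile(t[:,2],[50,95]))
red=((hsv[...,0]<8)|(hsv[...,0]>172))&(hsv[...,1]>110)&(hsv[...,2]>30)
r=S[red&(S[...,2]>.03)&(abs(S[...,1])<.04)&(abs(S[...,0])<.15)];print(np.percentile(r[:,0],[.3,99.7]))
for a in (.0,.02,.04,.09):print(a,np.percentile(r[abs(r[:,0]-a)<.005][:,2],80))
E
```

```text
clock: 28.18
position: [0.5423, -0.1724, 0.2428]
ee_rot: [0.994, -0.108, 0.002, 0.001]
ft_force: [0.4, -0.6, -0.3]
grip_width: 0.587
grasp_force: 0.0
-0.04 [-0.03084742 -0.03678205  0.26651339]
-0.02 [-0.02684637 -0.01966342  0.29931302]
-0.005 [-0.03680311 -0.00668429  0.30208135]
[0.32825519 0.33863521]
[-0.07076026  0.11719255]
0.0 0.05962049083039678
0.02 0.059697085849831244
0.04 0.05972644098939249
0.09 0.06635449449988236
```

View pics/w5.png

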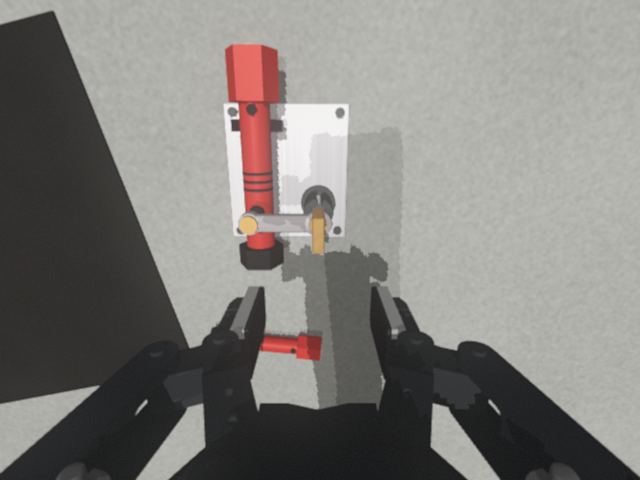

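The wrist view shows the bar closed across the barrel: spindle at (250,224), tab at (318,230). The torch is still level, with its barrel top at 60 mm, and the gripper is clear.

```bash
python3 -c "
from workcell import job; print(job.hand_in())"
```

```text
the job is handed in; nothing more can be done
None
```

I handed the job in at about 28 s: the torch lies level in both V-blocks, the bar is closed across it, the foot bears on the barrel by the spring alone, and the gripper is clear; the hand-in returned no verdict.

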